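# Bond the second layer of record boxes on the transfer tray

### The arm

A 7-joint arm with a two-finger parallel gripper is mounted at the origin on a cart in front of the work surface, level with it; the furniture and walls round the work are solid. World frame = base frame: x ahead of the robot, y to its left, z up, the work surface at z = 0. Lengths are in mm, angles in rad, forces in N, time in s.
With the tool pointing down it reaches from about 400 to 875 mm from the base axis. Payload 4.4 kg.
Tool frame: the origin (TCP) lies at the very end of the fingers, on their centre line; the grasp point (between the pads) lies 19 mm behind it; y points along the fingers, z is the direction in which the jaws open and shut, and the axes are right-handed (so a half turn about y gives the same grasp; the last joint's range is limited). The gripper opens to 85 mm and grips with 20 to 120 N. Pads are 22 mm wide; open, the fingers measure 114 mm over their backs; the gripper's body (76 mm by 85 mm) begins 54 mm behind the grasp point. The pads swing forward as they close: fully open they stand 13 mm farther back than shut.
Start: joints at [-1.287, 0.628, 0.038, 1.517, -0.027, 0.996, -0.02], TCP at [222.738, 610.66, 231.313] pointing down, gripper open.
Joint ranges: [-3.06, 3.06], [-0.37, 2.12], [-1.25, 1.32], [0.18, 2.47], [-1.1, 4.24], [0.23, 1.98], [-2.94, 2.94]. Speed limits (rad/s): [2.57, 2.57, 3.14, 3.14, 3.14, 3.14, 3.14].

### API

Orientations are given as [roll, pitch, yaw] about the fixed x, y, z axes, in that order (R = Rz(yaw) Ry(pitch) Rx(roll)).
In Python, from cell import ctrl, imaging, finish_job gives the robot as it stands.
- The arm moves only by the shell command python3 -m inch 'ROWS'. ROWS is JSON, one flat list of numbers, 7 for each row, row after row: the opening, from 0 (shut) to 1 (fully open), then the shift along the tool's x, y, z in cm, then the turn, a rotation vector about the tool's x, y, z in degrees. A call has 1 to 12 rows; each row is the pose to reach, as a shift and turn from the pose commanded when the call began, along the tool's axes at that moment; what a row does not reach only later rows make up. A row lasts 1/10 s, in which the tool goes at most 50 mm and 8.59 degrees, less where a joint would pass 70% of its speed; a pose out of reach is approached as far as the arm can. A call with a gripper value outside its range is refused whole. The fingers move at their own pace and stop on an object; the grip force is fixed at half the most. Time passes only in rows, so rows that repeat a pose let the fingers close. It gives the time, the measured TCP pose, the force and the opening at its end, in the units of the state.
- ctrl.read_state(): the state, without advancing time (a new reading comes with each control period).
- imaging.get_image(name): name is "side" or "top" or "wrist"; returns a dict with "img" (480x640x3 uint8, red, green, blue), "fx", "fy", "cx", "cy" (pixels), "R" (3x3) and "t" (3): a world point X has camera coordinates R X + t. Camera axes: x right, y down, z forward; pixel columns grow to the right and rows downward; lengths in mm; the calibration is good to about 2 mm. A picture is of the moment at which its call begins. There is no depth.
- finish_job(): hands the job in, once; it reports no verdict.
The state is a dict: "clock": time; "qpos": joint angles; "qd": joint speeds; "tau": joint torques, N m; "eef_pos": TCP position; "tool_rot": TCP orientation; "force": force on the tool from outside, world axes, zero at the start; "torque": the same for the moment, N m; "width": finger opening in mm.
Only numpy, scipy, OpenCV 4.12 (cv2) and the standard library are available. Lean on these libraries where they do the work, as an engineer would, in place of code of your own. Each camera call takes 0.05 s, during which the arm holds its last target.

### The job

The lower layer of record boxes lies in the transfer tray, two side by side and one across the end, and the first box of the second layer is already up. Finish the second layer with the two boxes from the desk in the same pattern turned end for end, so that every box bridges a joint below: one alongside the box that is up, one across the end of the two. Close the boxes up snug against each other, square and flush with the layer below, and leave the rest of the desk as it is.

Things in the scene. Friction and masses are not known exactly. Their poses are not given: they have to be found in the camera images.
- tray: fixed dark wooden tray, low lip, brass handle at each end, turned any way round; 152 x 215 mm outside, lip top 22 up, floor 134 x 197 and 8 up. Origin: centre of underside; x across, y along it, z up. Lower layer: 128 (x) by 193 (y), centred, its top 54 up. In tray x, y: upper box places, centres at (-32, 32) (laid already) and (32, 32), both along y, and (0, -64), along x
- low_cross: grey archive-board record box, block 63 mm wide, 128 long, 46 high, about 0.25 kg, buff paper panel on its closed lid, blank brass-framed label on each end; same when turned half round. Origin: centre of underside; x across, y along it, z up. Lower layer, across the +y end of the tray, held by the lip with about 3 mm of play
- low_left: grey archive-board record box, block 63 mm wide, 128 long, 46 high, about 0.25 kg, buff paper panel on its closed lid, blank brass-framed label on each end; same when turned half round. Origin: centre of underside; x across, y along it, z up. Lower layer, along the tray on its -x side, at the -y end
- low_right: grey archive-board record box, block 63 mm wide, 128 long, 46 high, about 0.25 kg, buff paper panel on its closed lid, blank brass-framed label on each end; same when turned half round. Origin: centre of underside; x across, y along it, z up. Lower layer, along the tray on its +x side, at the -y end
- top_laid: grey archive-board record box, block 63 mm wide, 128 long, 46 high, about 0.25 kg, buff paper panel on its closed lid, blank brass-framed label on each end; same when turned half round. Origin: centre of underside; x across, y along it, z up. Already laid in the upper layer, along the tray on its -x side, at the +y end, its axes as the tray's; loose, held by friction only
- box_a: grey archive-board record box, block 63 mm wide, 128 long, 46 high, about 0.25 kg, buff paper panel on its closed lid, blank brass-framed label on each end; same when turned half round. Origin: centre of underside; x across, y along it, z up. One of the two still to be laid, flat on the desk; either may go to either place
- box_b: grey archive-board record box, block 63 mm wide, 128 long, 46 high, about 0.25 kg, buff paper panel on its closed lid, blank brass-framed label on each end; same when turned half round. Origin: centre of underside; x across, y along it, z up. The other of the two still to be laid, flat on the desk
- tumbler: clear cut-glass tumbler, 82 mm across, 94 mm high, standing near; leave it alone. Origin: centre of its foot
- ink: square dark ink bottle 50 x 50 x 60 mm, standing near; leave it alone. Origin: centre of its underside
- reading_glass: magnifying glass, 81 x 174 x 16 mm, lying near; leave it alone. Origin: centre of its underside

How it is judged (in metres and radians):
At the end, for the whole second after the job is handed in: The upper three boxes lie flat on the lower layer, each within 8 mm of its full place and 4 degrees of square, with at most 7 mm between neighbours; the lower boxes lie in the tray within 7 mm of their pattern; all at rest and bystanders where they stood (((x of box_a in the frame of tray between 0.024 and 0.04 m and y of box_a in the frame of tray between 0.024 and 0.04 m and z of box_a in the frame of tray between 0.05 and 0.059 m and angle between each of box_a, box_b's own z axis and vertical below 0.06 rad and angle between the y axis of box_a and the y axis of tray, either way round below 0.07 rad and x of box_b in the frame of tray between -0.008 and 0.008 m and y of box_b in the frame of tray between -0.072 and -0.056 m and z of box_b in the frame of tray between 0.05 and 0.059 m and angle between the y axis of box_b and the x axis of tray, either way round below 0.07 rad and x of box_a in the frame of top_laid below 0.07 m and y of box_b in the frame of top_laid above -0.1025 m and y of box_b in the frame of box_a between -0.1025 and 0.1025 m) or (x of box_b in the frame of tray between 0.024 and 0.04 m and y of box_b in the frame of tray between 0.024 and 0.04 m and z of box_b in the frame of tray between 0.05 and 0.059 m and angle between each of box_b, box_a's own z axis and vertical below 0.06 rad and angle between the y axis of box_b and the y axis of tray, either way round below 0.07 rad and x of box_a in the frame of tray between -0.008 and 0.008 m and y of box_a in the frame of tray between -0.072 and -0.056 m and z of box_a in the frame of tray between 0.05 and 0.059 m and angle between the y axis of box_a and the x axis of tray, either way round below 0.07 rad and x of box_b in the frame of top_laid below 0.07 m and y of box_a in the frame of top_laid above -0.1025 m and y of box_a in the frame of box_b between -0.1025 and 0.1025 m)) and x of top_laid in the frame of tray between -0.04 and -0.024 m and y of top_laid in the frame of tray between 0.024 and 0.04 m and z of top_laid in the frame of tray between 0.05 and 0.059 m and angle between top_laid's own z axis and vertical below 0.06 rad and angle between the y axis of top_laid and the y axis of tray, either way round below 0.07 rad and linear speed of each of box_a, box_b, top_laid below 0.02 m/s and x of low_cross in the frame of tray between -0.007 and 0.007 m and y of low_cross in the frame of tray between 0.0575 and 0.0715 m and z of each of low_cross, low_left, low_right in the frame of tray below 0.012 m and x of low_left in the frame of tray between -0.0392 and -0.0252 m and y of low_left in the frame of tray between -0.039 and -0.025 m and x of low_right in the frame of tray between 0.0252 and 0.0392 m and y of low_right in the frame of tray between -0.039 and -0.025 m); the robot touches nothing.
It fails at once if a bystander (tumbler, ink bottle or magnifying glass) is shifted by more than 25 mm (distance of any of tumbler, ink, reading_glass from where it was at the start of the episode above 0.025 m).
It fails at once if the tumbler or the ink bottle is tipped (angle between any of tumbler, ink's own z axis and vertical above 0.3 rad).
It also fails if it takes over 67 s, if anything falls off the work surface, if the arm or the gripper's body presses on something with over 40 N, if the wrist force passes 120 N, or if a joint passes its speed limit or range.

## Working session

There is one attempt and no reset: what is moved stays moved. The work goes in short steps, Python scripts to look and compute and a shell command to move; the robot and the scene stay as the last step left them, time stands still between calls to the robot, and variables do not carry over. Pictures are saved under pics/ and viewed, and the job is handed in when it is done.

```bash
ls; mkdir -p pics; python3 - <<'E'
from cell import ctrl, imaging
import cv2, numpy as np
s=ctrl.read_state()
for k in s: print(k, np.round(s[k],3).tolist())
for n in ["top","side","wrist"]:
    d=imaging.get_image(n); cv2.imwrite(f"pics/{n}0.png", d["img"][:,:,::-1])
    print(n,d["fx"],d["fy"],d["cx"],d["cy"],np.round(d["R"],4).tolist(),np.round(d["t"],1).tolist())
E
```

```text
pics
clock 0.0
qpos [-1.287, 0.629, 0.038, 1.518, -0.027, 0.996, -0.02]
qd [-0.001, -0.0, -0.001, 0.002, -0.001, -0.001, -0.001]
tau [-0.0, -56.341, 1.226, -19.343, 0.011, 0.01, 0.0]
eef_pos [222.519, 610.061, 230.395]
tool_rot [-1.573, -0.0, -0.35]
force [-0.069, -0.61, -0.351]
torque [-0.014, -0.006, 0.089]
width 85.36
top 527.139372549578 527.139372549578 329.71113784483543 233.88990724100256 [[0.0242, -0.9997, 0.0074], [-0.9837, -0.0252, -0.1778], [0.1779, -0.003, -0.984]] [-30.9, 615.1, 1227.0]
side 506.75123473449935 506.75123473449935 313.98410965033 240.37256978547052 [[0.8741, -0.4852, -0.0228], [-0.2081, -0.3316, -0.9202], [0.4389, 0.8091, -0.3909]] [-533.3, 196.7, 1142.0]
wrist 338.58457878569 338.58457878569 319.94993947138516 236.30964045105088 [[0.342, 0.9397, -0.0014], [0.8945, -0.3251, 0.3069], [0.2879, -0.1062, -0.9517]] [-649.1, -42.1, 378.9]
```

View pics/top0.png

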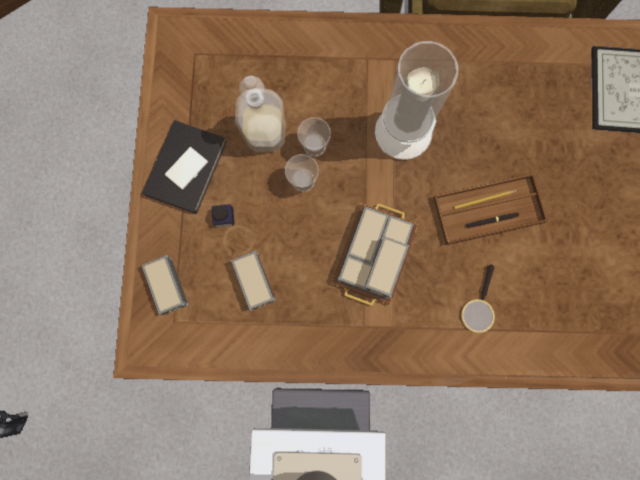

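View pics/side0.png

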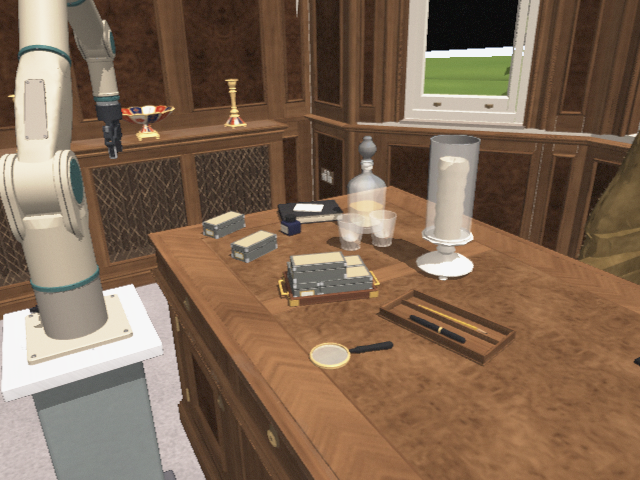

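View pics/wrist0.png

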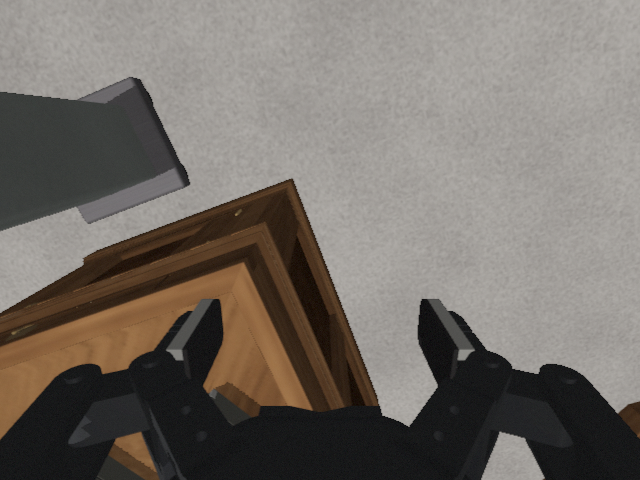

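```bash
python3 - <<'E'
import cv2
im=cv2.imread("pics/top0.png")
cv2.imwrite("pics/top0z.png",cv2.resize(im[190:320,320:430],None,fx=4.5,fy=4.5,interpolation=cv2.INTER_CUBIC))
cv2.imwrite("pics/top0y.png",cv2.resize(im[190:330,125:285],None,fx=4,fy=4,interpolation=cv2.INTER_CUBIC))
s=cv2.imread("pics/side0.png")
cv2.imwrite("pics/side0z.png",cv2.resize(s[200:310,190:390],None,fx=4,fy=4,interpolation=cv2.INTER_CUBIC))
E
```

```text
(no output)
```

View pics/top0z.png

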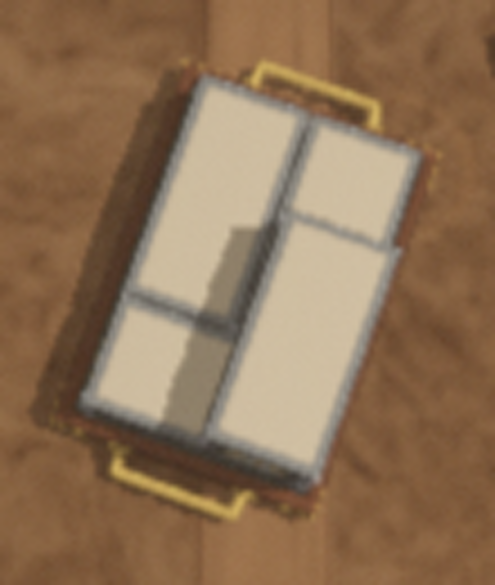

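View pics/top0y.png

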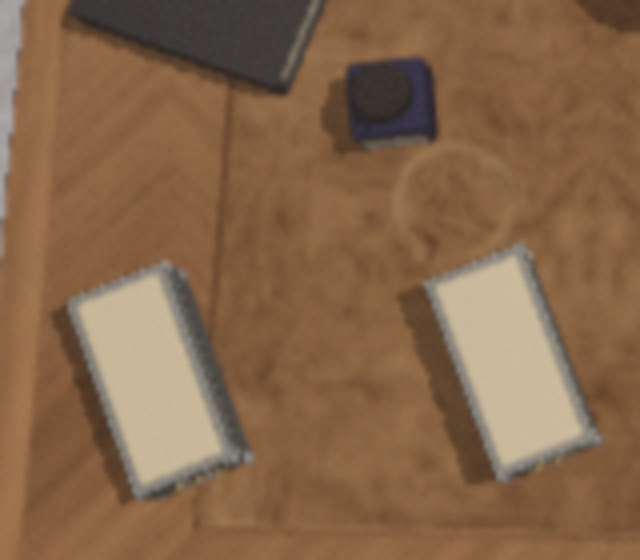

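View pics/side0z.png

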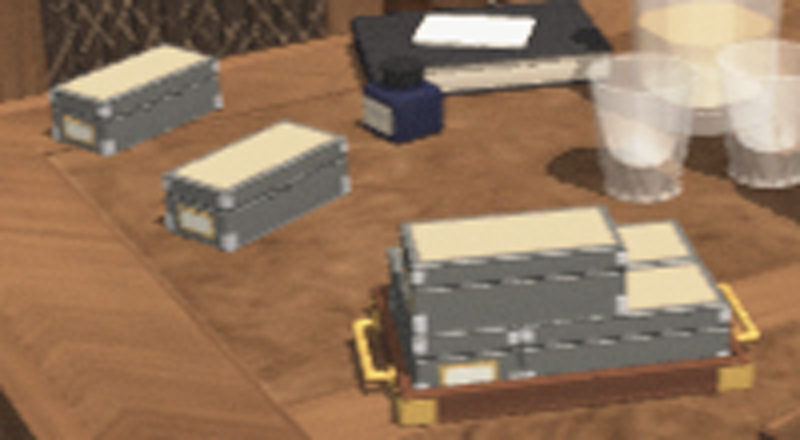

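```bash
cat > h.py <<'E'
import cv2, numpy as np
from scipy.spatial.transform import Rotation as Ro
from cell import ctrl, imaging
def cast(d,uv,z):
    uv=np.atleast_2d(uv).astype(float)
    r=np.c_[(uv[:,0]-d["cx"])/d["fx"],(uv[:,1]-d["cy"])/d["fy"],np.ones(len(uv))]
    R=np.array(d["R"]);t=np.array(d["t"])
    C=-R.T@t; D=r@R
    s=(z-C[2])/D[:,2]
    return (C+D*s[:,None])[:,:2]
def panels(d,lo=1,up=4,amin=100):
    im=cv2.cvtColor(d["img"],cv2.COLOR_RGB2HSV)
    m=cv2.inRange(im,(15,40,150),(30,95,255))
    cs,_=cv2.findContours(m,cv2.RETR_EXTERNAL,cv2.CHAIN_APPROX_NONE)
    return m,[c for c in cs if cv2.contourArea(c)>amin]
def rect(d,c,z):
    w=cast(d,c[:,0,:],z).astype(np.float32)
    r=cv2.minAreaRect(w)
    (x,y),(a,b),th=r
    if a<b: a,b,th=b,a,th+90
    return x,y,a,b,(th+90)%180-90   # long axis angle deg
def grab(n,f=None):
    d=imaging.get_image(n)
    if f: cv2.imwrite("pics/"+f,d["img"][:,:,::-1])
    return d
def go(x,y,z,yaw_z):
    """world target of TCP and world angle (deg) of tool z axis -> row numbers; uses measured state"""
    s=ctrl.read_state()
    p=np.array(s["eef_pos"]);R=Ro.from_euler("xyz",s["tool_rot"])
    a=np.deg2rad(yaw_z)
    best=None
    for k in (0,np.pi):
        zz=np.array([np.cos(a+k),np.sin(a+k),0]);yy=np.array([0,0,-1.])
        T=Ro.from_matrix(np.c_[np.cross(yy,zz),yy,zz])
        rv=np.rad2deg((R.inv()*T).as_rotvec())
        if best is None or np.linalg.norm(rv)<np.linalg.norm(best): best=rv
    sh=R.inv().apply(np.array([x,y,z])-p)/10
    print("shift cm",np.round(sh,2),"turn deg",np.round(best,2),"| pos",np.round(p,1),"qpos7",round(s["qpos"][6],2),"clk",s["clock"],"F",np.round(s["force"],1),"w",round(s["width"],1))
E
python3 - <<'E'
from h import *
d=imaging.get_image("top")
m,cs=panels(d)
cv2.imwrite("pics/m0.png",m)
for c in cs:
    print(cv2.boundingRect(c),cv2.contourArea(c),[np.round(rect(d,c,z),1).tolist() for z in (46,54,100)])
E
```

```text
(463, 300, 31, 32) 741.5 [[428.4, -374.5, 73.7, 71.8, -1.2], [428.2, -372.3, 73.3, 71.3, -1.2], [426.7, -359.1, 70.6, 68.7, -1.2]]
(341, 258, 22, 26) 317.5 [[528.7, -71.4, 53.3, 39.1, -19.1], [527.8, -71.0, 53.0, 38.8, -19.1], [522.7, -68.9, 51.1, 37.4, -19.1]]
(144, 258, 37, 53) 1034.5 [[484.5, 384.8, 119.1, 53.7, 24.0], [483.9, 382.3, 118.3, 53.4, 24.0], [480.4, 367.9, 114.0, 51.4, 24.0]]
(234, 254, 37, 53) 1023.5 [[500.9, 169.2, 119.1, 53.3, 23.2], [500.2, 168.1, 118.4, 53.0, 23.2], [496.1, 161.5, 114.1, 51.1, 23.2]]
(369, 239, 37, 54) 1076.0 [[542.8, -156.3, 123.8, 55.0, -19.5], [541.8, -155.4, 123.0, 54.6, -19.5], [536.2, -150.1, 118.5, 52.6, -19.5]]
(385, 218, 26, 26) 405.0 [[630.1, -181.8, 53.0, 51.5, 71.3], [628.6, -180.8, 52.6, 51.2, 71.3], [619.8, -174.6, 50.7, 49.3, 71.3]]
(350, 209, 36, 50) 869.0 [[619.0, -109.2, 119.1, 53.1, -19.3], [617.5, -108.6, 118.3, 52.8, -19.3], [609.2, -105.1, 114.0, 50.8, -19.3]]
(237, 91, 48, 51) 1299.0 [[914.5, 163.0, 130.9, 114.7, 15.7], [911.2, 161.9, 130.1, 114.0, 15.7], [892.1, 155.6, 125.4, 109.8, 15.7]]
(407, 67, 29, 28) 242.5 [[1027.3, -242.3, 75.1, 72.7, -0.1], [1023.3, -240.8, 74.6, 72.2, -0.1], [1000.1, -232.5, 71.9, 69.6, -0.1]]
```

View pics/m0.png

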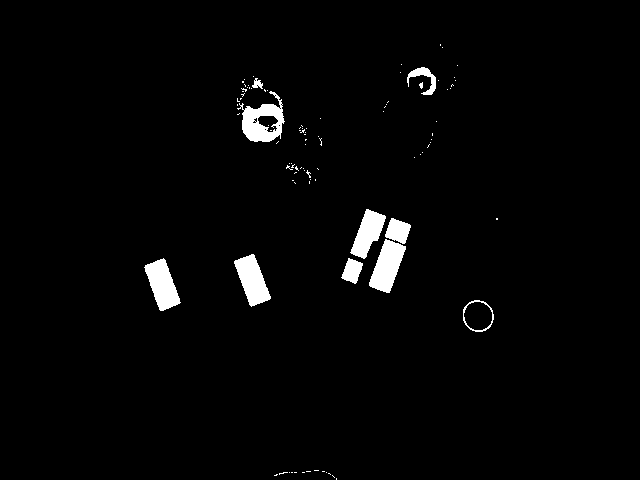

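```bash
python3 - <<'E'
from h import *
d=imaging.get_image("side")
m,cs=panels(d,amin=60)
for c in cs:
    print(cv2.boundingRect(c),[np.round(rect(d,c,z),1).tolist() for z in (46,54,100)])
go(484.5,384.8,150,114)
go(484.5,384.8,10,114)
E
```

```text
(311, 344, 38, 23) [[404.8, -434.4, 69.8, 67.7, -79.7], [399.1, -444.0, 68.8, 66.7, -79.7], [366.9, -499.2, 63.2, 61.2, -79.7]]
(28, 332, 104, 33) [[0.6, -167.6, 187.9, 19.2, -0.7], [0.7, -181.0, 185.2, 18.9, -0.7], [1.1, -257.8, 170.1, 17.4, -0.7]]
(346, 266, 24, 12) [[638.1, -167.1, 57.2, 55.4, -19.3], [629.2, -180.5, 56.4, 54.6, -19.3], [578.1, -257.3, 51.8, 50.2, -19.3]]
(292, 251, 71, 15) [[610.2, -68.0, 173.9, 92.9, -19.4], [601.7, -82.7, 171.5, 91.6, -19.4], [552.8, -167.5, 157.4, 84.1, -19.4]]
(234, 230, 40, 17) [[504.1, 170.9, 123.6, 59.5, 21.9], [497.1, 152.8, 121.8, 58.7, 21.9], [456.8, 48.7, 111.8, 53.9, 21.9]]
(296, 214, 45, 9) [[748.7, 214.2, 147.1, 50.7, -17.7], [738.2, 195.5, 145.0, 49.9, -17.7], [678.2, 87.8, 133.1, 45.9, -17.7]]
(205, 211, 37, 14) [[486.6, 384.8, 119.1, 57.0, 24.4], [479.8, 363.7, 117.4, 56.2, 24.4], [441.0, 242.2, 107.8, 51.6, 24.4]]
(434, 202, 25, 36) [[1086.7, -3.8, 321.0, 73.4, 49.5], [1071.6, -19.5, 316.5, 72.4, 49.5], [984.2, -109.5, 290.6, 66.5, 49.5]]
(347, 189, 47, 47) [[922.8, 195.7, 450.6, 142.8, 62.4], [909.9, 177.3, 444.2, 140.8, 62.4],
[... 484 characters left out ...]
7.3, 8512.4, 16790.9, 904.2, 88.5], [374.4, 7723.0, 15414.5, 830.1, 88.5]]
(52, 0, 16, 54) [[-20817.7, -269940.5, 2189383.8, 16332.2, 85.7], [-20525.0, -266162.5, 2158610.0, 16102.7, 85.7], [-18842.0, -244435.8, 1981664.8, 14782.7, 85.7]]
(19, 0, 13, 49) [[-19298.4, -824159.0, 2958093.2, 17710.0, 88.6], [-19027.0, -812591.0, 2916514.8, 17461.1, 88.6], [-17466.9, -746072.8, 2677442.5, 16029.7, 88.6]]
shift cm [ 32.33   8.1  -12.21] turn deg [ 5.000e-02 -4.404e+01 -2.000e-02] | pos [222.6 610.4 230.9] qpos7 -0.02 clk 0.25 F [-0.3  0.   0.2] w 85.1
shift cm [ 32.33  22.1  -12.2 ] turn deg [ 5.000e-02 -4.404e+01 -2.000e-02] | pos [222.6 610.4 230.9] qpos7 -0.02 clk 0.25 F [-0.3  0.   0.2] w 85.1
```

```bash
python3 -m inch '[1,4,1,-1.5,0,-6,0, 1,8,2,-3,0,-13,0, 1,12,3,-4.5,0,-20,0, 1,16,4,-6,0,-26,0, 1,20,5,-7.5,0,-32,0, 1,24,6,-9,0,-38,0, 1,28,7,-10.5,0,-44,0, 1,32.3,8.1,-12.2,0,-44,0, 1,32.3,8.1,-12.2,0,-44,0, 1,32.3,8.1,-12.2,0,-44,0]'; python3 - <<'E'
from h import *
grab("wrist","w1.png")
go(485,384.8,10,114.1)
E
```

```text
clock: 1.25
eef_pos: [485.5, 383.6, 149.7]
tool_rot: [-1.571, 0.001, 0.414]
force: [-0.3, 0.8, 0.9]
width: 85.4
shift cm [ 0.06 14.02 -0.12] turn deg [-0.04 -0.18 -0.03] | pos [484.1 385.6 150.2] qpos7 1.13 clk 1.3 F [0.6 0.9 0.4] w 85.5
```

View pics/w1.png

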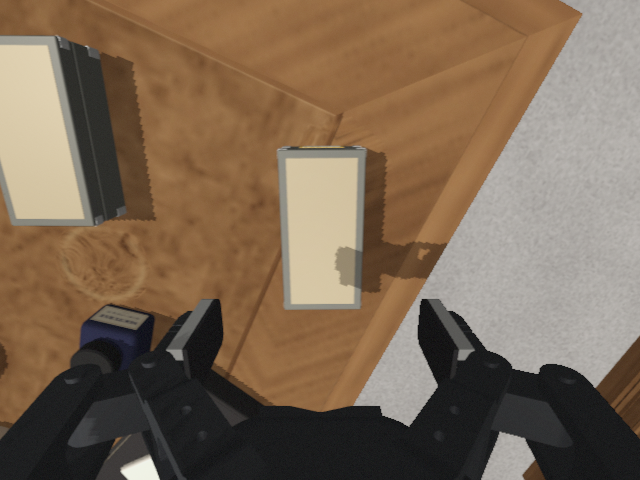

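The box (282–365, 148–308 px) is centred between the fingers at about 322 px, so I descend and grip.

```bash
python3 -m inch '[1,0,4,0,0,0,0, 1,0,8,0,0,0,0, 1,0,11,0,0,0,0, 1,0,13,0,0,0,0, 1,0,14,0,0,0,0, 1,0,14,0,0,0,0, 0,0,14,0,0,0,0, 0,0,14,0,0,0,0, 0,0,14,0,0,0,0, 0,0,14,0,0,0,0, 0,0,14,0,0,0,0, 0,0,14,0,0,0,0]'; python3 - <<'E'
from h import *
s=ctrl.read_state();print(s["eef_pos"],s["force"],s["width"])
E
```

```text
clock: 2.5
eef_pos: [485.3, 386.3, 12.1]
tool_rot: [-1.57, -0.003, 0.418]
force: [-0.4, -0.1, 6.1]
width: 61.9
[485.27104531 386.27111973  12.11275044] [-0.43176377 -0.13632207  6.11812956] 61.88580129106475
```

```bash
python3 -m inch '[0,0,-1,0,0,0,0, 0,0,-4,0,0,0,0, 0,0,-8,0,0,0,0, 0,0,-12,0,0,0,0, 0,0,-15,0,0,0,0, 0,0,-15,0,0,0,0]'; python3 - <<'E'
from h import *
go(565,-69.7,165,70.6)
E
```

```text
clock: 3.1
eef_pos: [486.6, 387.4, 165.5]
tool_rot: [-1.568, -0.009, 0.418]
force: [0.7, 0.6, -3.4]
width: 62.5
shift cm [-11.38  -0.18 -44.96] turn deg [-0.35 43.34  0.42] | pos [486.6 387.4 165.5] qpos7 1.13 clk 3.1 F [ 0.7  0.6 -3.4] w 62.5
```

```bash
python3 -m inch '[0,-0.5,0,-2,0,2,0, 0,-1.5,0,-6,0,7,0, 0,-2.5,0,-10,0,11,0, 0,-3.5,0,-14,0,16,0, 0,-4.5,0,-18,0,20,0, 0,-6,0,-23,0,24,0, 0,-7,0,-28,0,28,0, 0,-8.2,0,-32.5,0,32,0, 0,-9.3,0,-37,0,36,0, 0,-10.2,0,-40.5,0,40,0, 0,-11,0,-43.5,0,43,0, 0,-11.4,0,-45,0,43.3,0]'; python3 -m inch '[0,0,0,0,0,0,0, 0,0,0,0,0,0,0, 0,0,0,0,0,0,0]';python3 - <<'E'
from h import *
grab("top","t2.png"); grab("wrist","w2.png")
im=cv2.imread("pics/t2.png")
cv2.imwrite("pics/t2z.png",cv2.resize(im[150:350,300:460],None,fx=3,fy=3))
go(565,-69.7,65,70.6)
E
```

```text
clock: 4.3
eef_pos: [561.2, -76.9, 158.9]
tool_rot: [-1.574, 0.002, -0.344]
force: [0.1, -0.1, -3.5]
width: 62.1
clock: 4.6
eef_pos: [562.4, -69.6, 159.9]
tool_rot: [-1.57, 0.002, -0.334]
force: [0.5, -0.2, -3.0]
width: 62.1
shift cm [0.21 9.52 0.1 ] turn deg [-0.05  0.24 -0.05] | pos [562.7 -70.1 160.2] qpos7 1.3 clk 4.7 F [-0.4 -0.5 -3.3] w 61.9
```

View pics/w2.png

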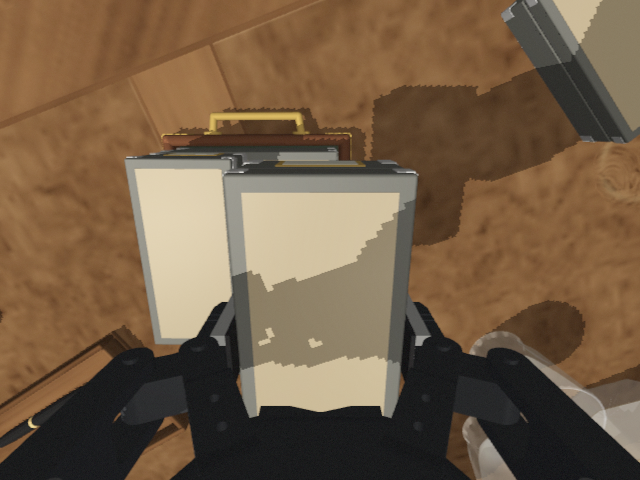

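View pics/t2z.png

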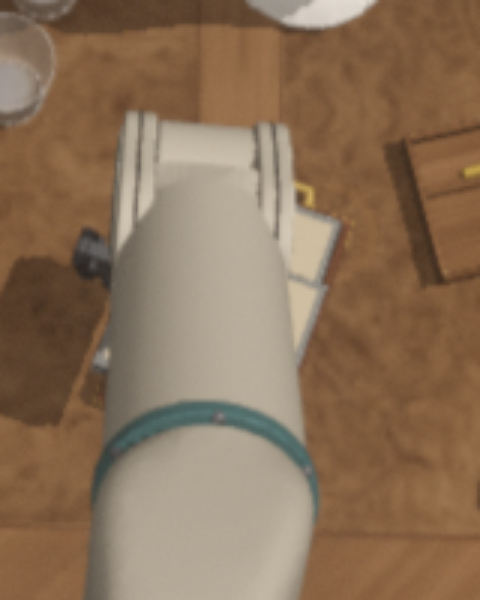

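```bash
python3 - <<'E'
from h import *
d=grab("wrist")
P=cast(d,[(137,168),(161,338),(127,157),(156,343)],100);print(P)
ex=np.array([.332,.943]);ey=np.array([-.943,.332]);
L=np.array([536.2,-150.1])
print("rel top_laid est (x expect -27,-27,-31.5,-31.5):",(P-L)@ex,(P-L)@ey)
v=P[2]-P[3];print(np.rad2deg(np.arctan2(v[1],v[0])))
go(565,-69.7,65,70.6)
E
```

```text
[[ 476.61778566 -154.26553786]
 [ 585.80050422 -194.85854387]
 [ 469.06873216 -156.71225751]
 [ 588.29872512 -200.03343657]]
rel top_laid est (x expect -27,-27,-31.5,-31.5): [-23.70939736 -25.73993947 -28.52293976 -29.79045395] [ 54.80306955 -61.63311205  61.10951608 -65.70699873]
160.0318270536938
shift cm [0.19 9.53 0.14] turn deg [-0.03  0.21 -0.03] | pos [562.8 -70.5 160.3] qpos7 1.3 clk 4.75 F [ 0.2 -0.3 -1.7] w 62.3
```

```bash
python3 -m inch '[0,0.3,2,0.3,0,0,0, 0,0.3,4,0.3,0,0,0, 0,0.3,6,0.3,0,0,0, 0,0.3,7.5,0.3,0,0,0, 0,0.3,8.3,0.3,0,0,0, 0,0.3,8.6,0.3,0,0,0, 0,0.3,8.6,0.3,0,0,0]';python3 - <<'E'
from h import *
grab("side","s3.png")
im=cv2.imread("pics/s3.png")
cv2.imwrite("pics/s3z.png",cv2.resize(im[180:320,240:420],None,fx=4,fy=4))
go(566.3,-69.,65,70.6)
E
```

```text
clock: 5.45
eef_pos: [566.9, -70.0, 74.4]
tool_rot: [-1.571, 0.0, -0.337]
force: [0.5, 0.4, -2.4]
width: 62.3
shift cm [-0.12  0.98  0.08] turn deg [-0.02  0.08  0.05] | pos [567.2 -70.2  74.8] qpos7 1.29 clk 5.5 F [-0.5  1.  -3.3] w 61.8
```

View pics/s3z.png

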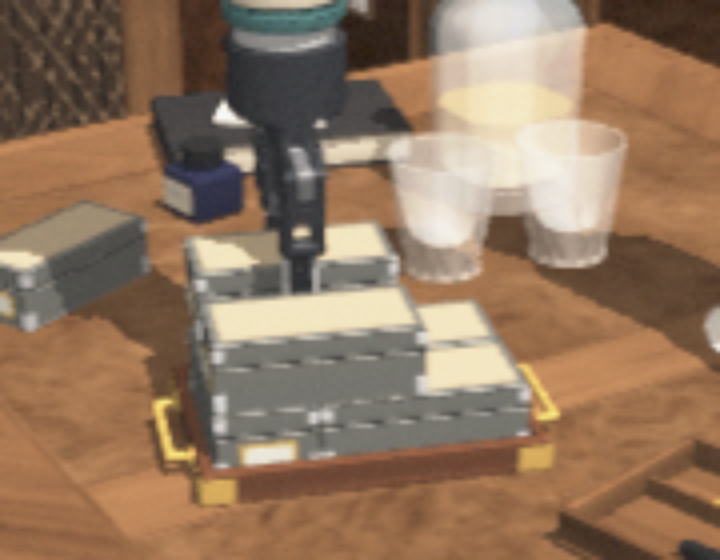

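Finger clears the gap between the boxes. Lower the last 9 mm gently.

```bash
python3 -m inch '[0,0,0.5,0,0,0,0, 0,0,0.7,0,0,0,0, 0,0,0.8,0,0,0,0, 0,0,0.8,0,0,0,0]';python3 -m inch '[0,0,0.1,0,0,0,0, 0,0,0.1,0,0,0,0]'
```

```text
clock: 5.9
eef_pos: [566.7, -70.4, 66.3]
tool_rot: [-1.571, 0.0, -0.338]
force: [-0.0, -0.3, -3.1]
width: 62.2
clock: 6.1
eef_pos: [566.8, -70.3, 66.1]
tool_rot: [-1.571, -0.0, -0.338]
force: [-1.4, -0.3, 4.6]
width: 62.3
```

```bash
python3 -m inch '[0.8,0,0,0,0,0,0, 0.82,0,0,0,0,0,0, 0.82,0,0,0,0,0,0]';python3 -m inch '[0.82,0,-1,0,0,0,0, 0.82,0,-3,0,0,0,0, 0.82,0,-6,0,0,0,0, 0.82,0,-10,0,0,0,0, 1,0,-10,0,0,0,0]'; python3 - <<'E'
from h import *
d=grab("wrist","w4.png")
go(500.9,169.2,165,113.2)
E
```

```text
clock: 6.4
eef_pos: [567.0, -70.4, 65.4]
tool_rot: [-1.571, -0.001, -0.338]
force: [0.0, 0.5, 0.1]
width: 70.2
clock: 6.9
eef_pos: [570.5, -70.7, 170.9]
tool_rot: [-1.568, -0.01, -0.338]
force: [0.8, 0.3, 0.1]
width: 82.3
shift cm [-14.37   0.31  20.37] turn deg [  0.05 -42.55   0.39] | pos [569.  -70.6 168.7] qpos7 1.29 clk 6.95 F [-0.1  0.3  0.1] w 85.4
```

View pics/w4.png

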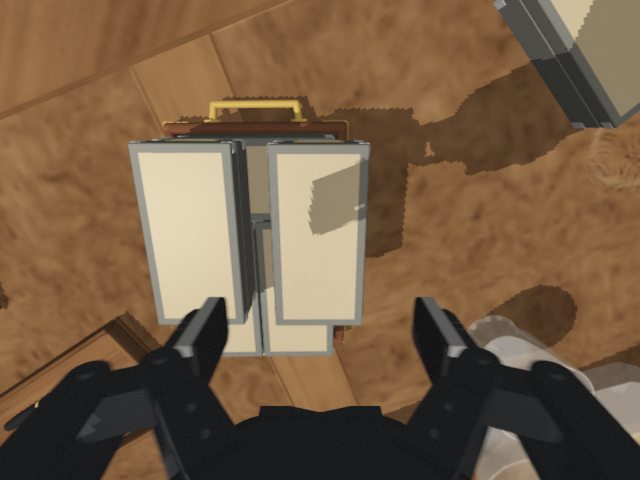

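```bash
cat >> h.py <<'E'
ex=np.array([.332,.943]);ey=np.array([-.943,.332])
def tgt(x,y,z,ang):
    s=ctrl.read_state()
    p=np.array(s["eef_pos"]);R=Ro.from_euler("xyz",s["tool_rot"]);a=np.deg2rad(ang)
    zz=np.array([np.cos(a),np.sin(a),0]);yy=np.array([0,0,-1.])
    T=Ro.from_matrix(np.c_[np.cross(yy,zz),yy,zz])
    print("shift cm",np.round(R.inv().apply(np.array([x,y,z])-p)/10,2),"turn",np.round(np.rad2deg((R.inv()*T).as_rotvec()),2),"pos",np.round(p,1),"q7",round(s["qpos"][6],2),"clk",s["clock"])
def wp(d,zs,amin=1500):
    m,cs=panels(d,amin=amin)
    for c in cs:
        print(cv2.boundingRect(c),[np.round(rect(d,c,z),1).tolist() for z in zs])
E
python3 - <<'E'
from h import *
d=grab("wrist"); wp(d,(100,))
d=grab("top","t5.png")
c=np.array([569,-70.6])
E
```

```text
(266, 289, 62, 67) [[617.4, -104.6, 54.3, 42.3, -18.8]]
(277, 157, 85, 167) [[567.8, -70.8, 115.9, 51.6, -19.4]]
(137, 156, 99, 167) [[539.0, -150.6, 115.7, 51.5, -19.5]]
```

```bash
python3 - <<'E'
from h import *
tgt(586.6,-17.5,165,-19.4)
E
```

```text
shift cm [0.14 0.07 5.64] turn [-2.000e-02  9.006e+01  1.000e-02] pos [566.6 -70.3 165.7] q7 1.29 clk 7.05
```

```bash
python3 -m inch '[1,0,0,1,0,8,0, 1,0,0,2,0,16,0, 1,0,0,3,0,24,0, 1,0,0,4,0,32,0, 1,0,0,5.6,0,40,0, 1,0.1,0,5.6,0,48,0, 1,0.1,0,5.6,0,56,0, 1,0.1,0,5.6,0,64,0, 1,0.1,0,5.6,0,72,0, 1,0.1,0,5.6,0,80,0, 1,0.1,0,5.6,0,88,0, 1,0.1,0,5.6,0,90,0]'; python3 -m inch '[1,0,4,0,0,0,0, 1,0,7,0,0,0,0, 1,0,9,0,0,0,0, 1,0,9.9,0,0,0,0, 1,0,9.9,0,0,0,0]';python3 - <<'E'
from h import *
d=grab("wrist","w6.png")
tgt(574.2,-50.6,66,-19.4)
E
```

```text
clock: 8.25
eef_pos: [585.2, -17.7, 163.9]
tool_rot: [-1.573, -0.002, -1.91]
force: [-0.2, 0.7, 0.9]
width: 85.5
clock: 8.75
eef_pos: [585.0, -17.9, 64.8]
tool_rot: [-1.574, -0.001, -1.908]
force: [-0.6, -0.3, -0.8]
width: 85.2
shift cm [ 3.46  0.   -0.04] turn [0.05 0.09 0.02] pos [586. -18.  66.] q7 0.07 clk 8.8
```

View pics/w6.png

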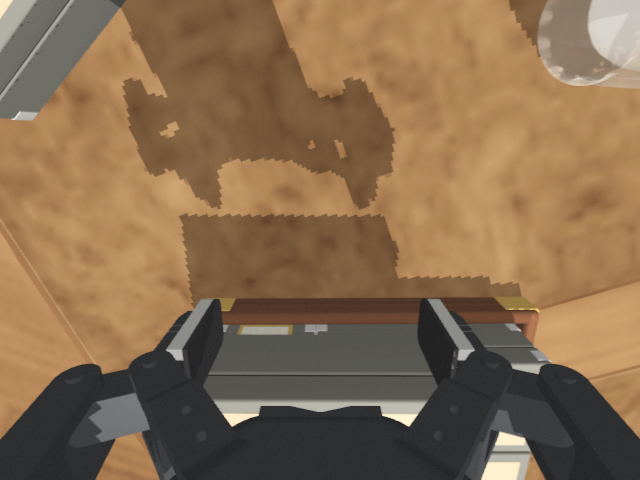

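```bash
python3 -m inch '[1,0.8,0,0,0,0,0, 1,1.2,0,0,0,0,0, 1,1.5,0,0,0,0,0, 1,1.8,0,0,0,0,0, 1,2.1,0,0,0,0,0, 1,2.4,0,0,0,0,0, 1,2.6,0,0,0,0,0, 1,2.8,0,0,0,0,0, 1,3.0,0,0,0,0,0, 1,3.0,0,0,0,0,0]';python3 - <<'E'
from h import *
d=grab("side","s7.png")
im=cv2.imread("pics/s7.png")
cv2.imwrite("pics/s7z.png",cv2.resize(im[180:320,240:420],None,fx=4,fy=4))
tgt(574.2,-50.6,66,-19.4)
print(ctrl.read_state()["force"])
E
```

```text
clock: 9.8
eef_pos: [576.0, -46.7, 66.2]
tool_rot: [-1.571, -0.001, -1.909]
force: [1.2, 2.0, 1.5]
width: 85.4
shift cm [ 0.43  0.02 -0.04] turn [0.01 0.03 0.04] pos [576.  -46.7  66.2] q7 0.11 clk 9.85
[1.63027718 2.06221465 1.3408589 ]
```

View pics/s7z.png

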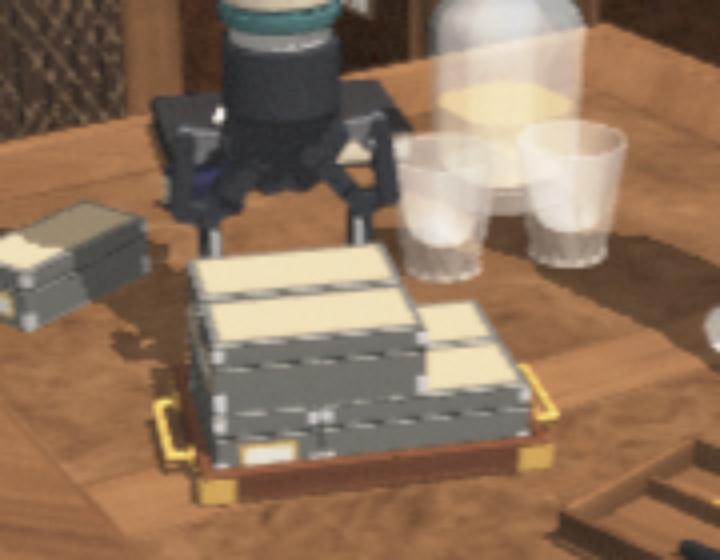

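The boxes are nearly closed up. I push another 3 mm, then back off and look from above.

```bash
python3 -m inch '[1,0.1,0,0,0,0,0, 1,0.2,0,0,0,0,0, 1,0.3,0,0,0,0,0, 1,0.3,0,0,0,0,0]'; python3 -m inch '[1,-1,0,0,0,0,0, 1,-1.5,0,0,0,0,0, 1,-1.5,-4,0,0,0,0, 1,-1.5,-8,0,0,0,0, 1,-2,-12,0,0,0,0, 1,-2,-12,0,0,0,0]'; python3 - <<'E'
from h import *
d=grab("wrist","w8.png")
d=grab("top","t8.png"); wp(d,(54,100),250)
im=cv2.imread("pics/t8.png")
cv2.imwrite("pics/t8z.png",cv2.resize(im[190:320,320:430],None,fx=4.5,fy=4.5))
go(500.9,169.2,165,113.2)
E
```

```text
clock: 10.25
eef_pos: [574.9, -49.4, 66.1]
tool_rot: [-1.571, -0.001, -1.909]
force: [0.7, 1.7, 0.2]
width: 85.3
clock: 10.85
eef_pos: [585.7, -29.8, 191.4]
tool_rot: [-1.561, 0.003, -1.907]
force: [0.7, 0.1, 0.2]
width: 85.5
(463, 300, 31, 32) [[428.2, -372.3, 73.3, 71.3, -1.2], [426.7, -359.1, 70.6, 68.7, -1.2]]
(163, 284, 160, 196) [[279.2, 178.8, 437.8, 337.8, -4.9], [283.1, 171.8, 421.8, 325.5, -4.9]]
(239, 271, 24, 25) [[498.5, 168.0, 57.4, 51.7, 23.4], [494.4, 161.4, 55.3, 49.8, 23.4]]
(369, 239, 37, 55) [[541.9, -155.6, 122.8, 55.0, -19.4], [536.2, -150.4, 118.3, 53.0, -19.4]]
(385, 218, 26, 26) [[628.9, -180.8, 52.3, 51.2, 71.9], [620.1, -174.7, 50.4, 49.3, 71.9]]
(278, 166, 108, 136) [[614.8, -37.2, 317.6, 197.9, -21.8], [606.5, -36.3, 306.0, 190.7, -21.8]]
(242, 103, 41, 39) [[899.2, 162.7, 101.8, 101.4, 2.3], [880.6, 156.4, 98.1, 97.7, 2.3]]
shift cm [-16.06   2.19 -14.25] turn deg [-0.06 47.51 -0.07] | pos [582.3 -29.5 187. ] qpos7 0.01 clk 10.95 F [-1.2 -0.2  0.2] w 85.7
```

View pics/t8z.png

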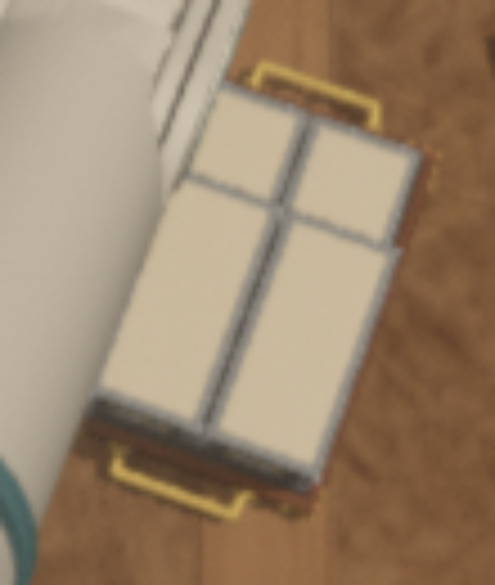

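View pics/w8.png

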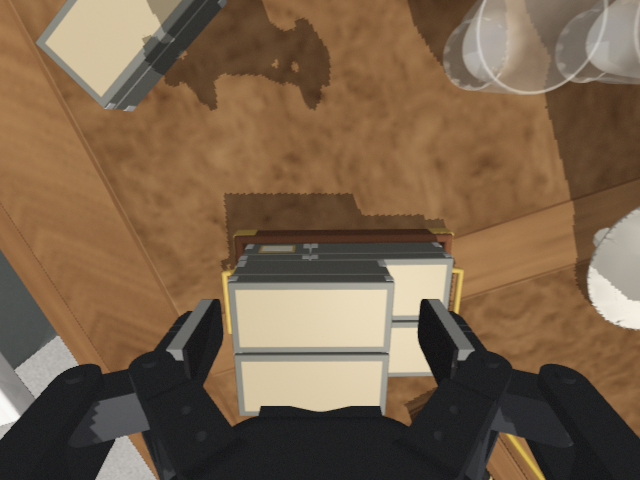

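```bash
python3 -m inch '[1,-3,0.4,-2.5,0,8,0, 1,-6,0.8,-5,0,16,0, 1,-9,1.2,-8,0,24,0, 1,-12,1.6,-11,0,32,0, 1,-14.5,2,-13,0,40,0, 1,-16,2.2,-14.2,0,47.5,0, 1,-16,2.2,-14.2,0,47.5,0, 1,-16,2.2,-14.2,0,47.5,0, 1,-16,2.2,-14.2,0,47.5,0]'; python3 - <<'E'
from h import *
d=grab("wrist","w9.png"); wp(d,(46,))
go(501.5,169.8,10,113.2)
E
```

```text
clock: 11.85
eef_pos: [501.2, 166.1, 164.0]
tool_rot: [-1.57, -0.001, -2.738]
force: [-0.2, -0.1, 0.6]
width: 85.0
(282, 154, 69, 140) [[503.6, 168.5, 115.7, 51.8, 23.4]]
shift cm [-0.16 15.42 -0.35] turn deg [-0.05 -0.12  0.01] | pos [501.4 166.1 164.2] qpos7 -0.95 clk 11.9 F [ 0.3 -0.2 -0.4] w 85.3
```

View pics/w9.png

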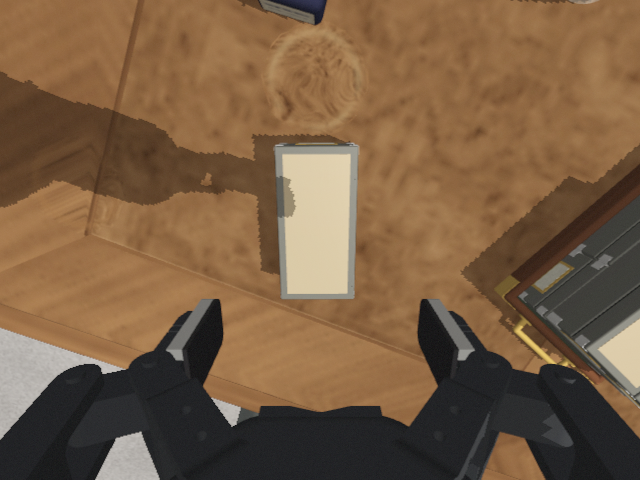

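```bash
python3 -m inch '[1,-0.2,4,-0.2,0,0,0, 1,-0.2,8,-0.2,0,0,0, 1,-0.2,12,-0.2,0,0,0, 1,-0.2,14,-0.2,0,0,0, 1,-0.2,15.3,-0.2,0,0,0, 1,-0.2,15.3,-0.2,0,0,0, 0,-0.2,15.3,-0.2,0,0,0, 0,-0.2,15.3,-0.2,0,0,0, 0,-0.2,15.3,-0.2,0,0,0, 0,-0.2,15.3,-0.2,0,0,0, 0,-0.2,15.3,-0.2,0,0,0, 0,-0.2,15.3,-0.2,0,0,0]'; python3 -m inch '[0,0,-1,0,0,0,0, 0,0,-4,0,0,0,0, 0,0,-8,0,0,0,0, 0,0,-12,0,0,0,0, 0,0,-16,0,0,0,0, 0,0,-16,0,0,0,0]'; python3 - <<'E'
from h import *
L=np.array([538.,-150.]); T=L+32*ex-32*ey   # tray centre
P=T-(64+22)*ey
print(T,P)
tgt(P[0],P[1],170,-19.4)
d=grab("top","t10.png"); wp(d,(54,100),250)
im=cv2.imread("pics/t10.png")
cv2.imwrite("pics/t10z.png",cv2.resize(im[190:320,320:430],None,fx=4.5,fy=4.5))
E
```

```text
clock: 13.1
eef_pos: [503.1, 170.4, 12.8]
tool_rot: [-1.57, 0.003, -2.738]
force: [-0.5, -1.8, 7.2]
width: 61.9
clock: 13.7
eef_pos: [505.0, 171.2, 176.6]
tool_rot: [-1.57, 0.01, -2.737]
force: [1.0, -0.6, -2.6]
width: 61.7
[ 578.8   -130.448] [ 659.898 -159.   ]
shift cm [-1.24  0.68 36.45] turn [ -0.25 -47.42  -0.5 ] pos [505.  171.2 176.6] q7 -0.96 clk 13.7
(0, 461, 43, 19) [[52.5, 661.7, 95.7, 34.2, -76.8], [64.7, 637.2, 92.3, 33.0, -76.8]]
(29, 355, 136, 125) [[180.2, 504.6, 296.3, 271.0, -88.7], [187.8, 485.8, 285.5, 261.1, -88.7]]
(463, 300, 31, 32) [[428.2, -372.2, 73.3, 71.3, -1.2], [426.7, -359.1, 70.6, 68.7, -1.2]]
(233, 272, 29, 31) [[481.6, 180.2, 60.2, 54.8, -65.2], [478.2, 173.2, 58.0, 52.8, -65.2]]
(369, 239, 37, 54) [[541.7, -155.4, 122.7, 54.7, -19.4], [536.1, -150.2, 118.3, 52.7, -19.4]]
(385, 218, 26, 26) [[628.7, -180.8, 52.3, 51.8, 71.9], [619.9, -174.6, 50.4, 49.9, 71.9]]
(117, 218, 116, 150) [[479.0, 333.2, 361.0, 147.6, -24.8], [475.7, 320.7, 347.9, 142.3, -24.8]]
(342, 209, 44, 75) [[589.7, -100.6, 177.4, 55.6, -19.1], [582.3, -97.3, 170.9, 53.6, -19.1]]
(237, 90, 47, 52) [[914.5, 162.6, 136.5, 112.9, 13.8], [895.3, 156.3, 131.6, 108.8, 13.8]]
```

View pics/t10z.png

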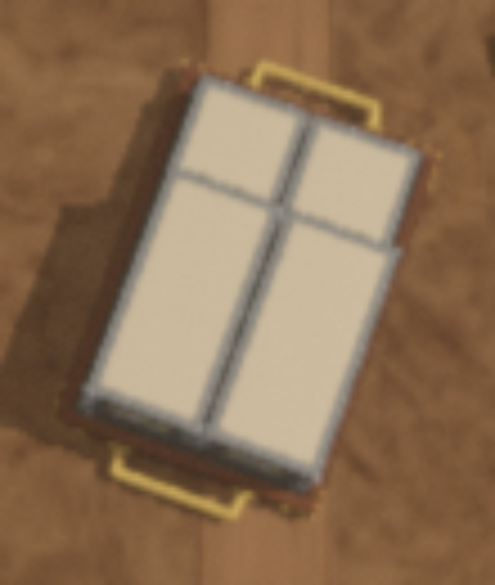

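```bash
python3 -m inch '[0,0,0,1,0,-2,0, 0,0,0,4,0,-7,0, 0,0,0,8,0,-12,0, 0,-0.3,0,12,0,-17,0, 0,-0.5,0,16,0,-22,0, 0,-0.7,0,20,0,-27,0, 0,-0.9,0,24,0,-32,0, 0,-1,0,28,0,-37,0, 0,-1.1,0,31.5,0,-42,0, 0,-1.2,0,34.5,0,-46,0, 0,-1.2,0,36,0,-47.4,0, 0,-1.2,0,36.4,0,-47.4,0]'; python3 -m inch '[0,0,0,0,0,0,0, 0,0,0,0,0,0,0]';python3 - <<'E'
from h import *
tgt(659.9,-159,78,-19.4)
d=grab("wrist","w11.png"); wp(d,(100,),600)
E
```

```text
clock: 14.95
eef_pos: [655.0, -161.9, 169.5]
tool_rot: [-1.573, -0.001, -1.913]
force: [0.5, 0.4, -2.8]
width: 62.2
clock: 15.15
eef_pos: [655.4, -157.2, 170.3]
tool_rot: [-1.574, 0.001, -1.909]
force: [-0.8, -0.1, -3.3]
width: 61.6
shift cm [0.03 9.23 0.51] turn [ 0.16  0.02 -0.07] pos [ 655.4 -157.2  170.3] q7 0.16 clk 15.15
(250, 319, 138, 97) [[625.5, -247.7, 100.1, 86.6, -19.3]]
(66, 260, 167, 67) [[536.8, -149.8, 111.2, 51.1, -19.3]]
(360, 198, 38, 41) [[699.9, -149.1, 26.8, 23.9, 70.9]]
(42, 162, 187, 80) [[558.2, -88.7, 111.0, 51.4, -19.3]]
```

View pics/w11.png

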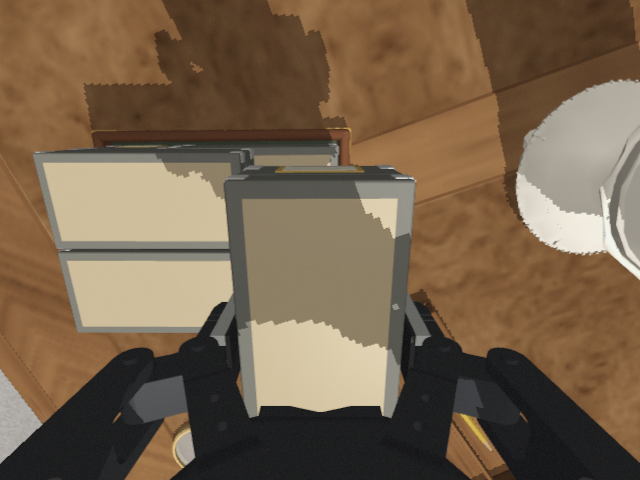

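```bash
python3 -m inch '[0,0,1,0.5,0,0,0, 0,0,3,0.5,0,0,0, 0,0,5,0.5,0,0,0, 0,0,7,0.5,0,0,0, 0,0,8.5,0.5,0,0,0, 0,0,9.2,0.5,0,0,0, 0,0,9.2,0.5,0,0,0]';python3 - <<'E'
from h import *
grab("side","s12.png")
im=cv2.imread("pics/s12.png")
cv2.imwrite("pics/s12z.png",cv2.resize(im[180:320,260:440],None,fx=4,fy=4))
tgt(659.9,-159,66,-19.4)
E
```

```text
clock: 15.9
eef_pos: [660.3, -160.6, 78.1]
tool_rot: [-1.573, -0.0, -1.91]
force: [0.7, 0.8, -2.3]
width: 62.3
shift cm [-0.15  1.31 -0.16] turn [ 0.01 -0.03  0.  ] pos [ 661.  -160.9   79.1] q7 0.2 clk 15.95
```

View pics/s12z.png

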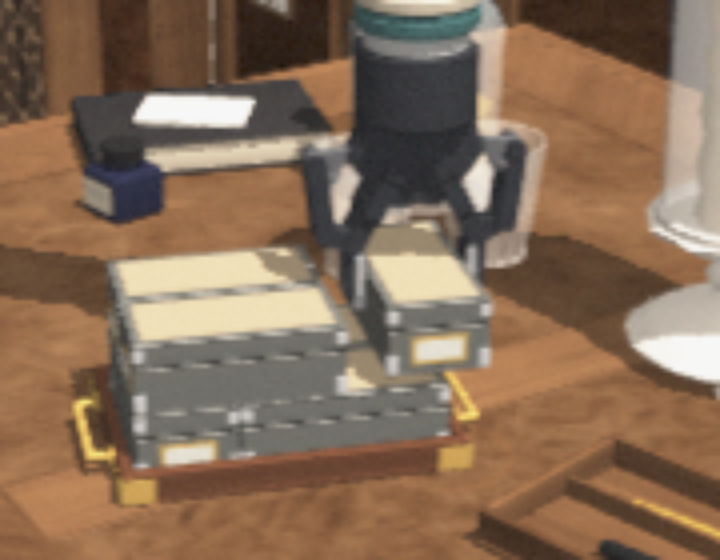

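```bash
python3 -m inch '[0,-0.15,0.4,-0.1,0,0,0, 0,-0.15,0.8,-0.1,0,0,0, 0,-0.15,1,-0.1,0,0,0, 0,-0.15,1.1,-0.1,0,0,0, 0,-0.15,1.2,-0.1,0,0,0, 0,-0.15,1.2,-0.1,0,0,0]'; python3 -m inch '[0,0,0.05,0,0,0,0, 0,0,0.05,0,0,0,0]'
```

```text
clock: 16.55
eef_pos: [660.4, -159.4, 67.2]
tool_rot: [-1.571, -0.0, -1.91]
force: [-1.0, -0.5, -2.2]
width: 62.5
clock: 16.75
eef_pos: [660.5, -159.5, 67.0]
tool_rot: [-1.571, 0.0, -1.91]
force: [0.6, -0.9, -2.4]
width: 62.1
```

```bash
python3 -m inch '[0,0,0.1,0,0,0,0, 0,0,0.1,0,0,0,0]'; python3 -m inch '[0.8,0,0,0,0,0,0, 0.81,0,0,0,0,0,0, 0.82,0,0,0,0,0,0]';python3 -m inch '[0.82,0,-1,0,0,0,0, 0.82,0,-3,0,0,0,0, 0.82,0,-6,0,0,0,0, 0.82,0,-10,0,0,0,0, 1,0,-10.5,0,0,0,0]'; python3 - <<'E'
from h import *
d=grab("wrist","w13.png"); wp(d,(100,),600)
E
```

```text
clock: 16.95
eef_pos: [660.5, -159.5, 66.9]
tool_rot: [-1.57, 0.0, -1.91]
force: [-2.5, 0.8, 4.5]
width: 62.1
clock: 17.25
eef_pos: [660.6, -159.4, 65.8]
tool_rot: [-1.57, 0.0, -1.91]
force: [-0.8, -0.9, -0.1]
width: 69.9
clock: 17.75
eef_pos: [663.7, -161.0, 177.0]
tool_rot: [-1.561, 0.0, -1.91]
force: [-0.2, -0.1, 0.2]
width: 82.4
(56, 257, 176, 66) [[539.1, -151.2, 116.9, 51.1, -19.7]]
(247, 234, 24, 57) [[622.0, -158.2, 42.1, 14.4, 71.3]]
(273, 164, 80, 160) [[661.6, -161.9, 115.9, 51.6, 70.8]]
(31, 160, 193, 78) [[560.7, -89.3, 116.8, 51.0, -19.6]]
(241, 153, 22, 66) [[638.7, -107.6, 42.2, 12.2, 70.5]]
```

View pics/w13.png

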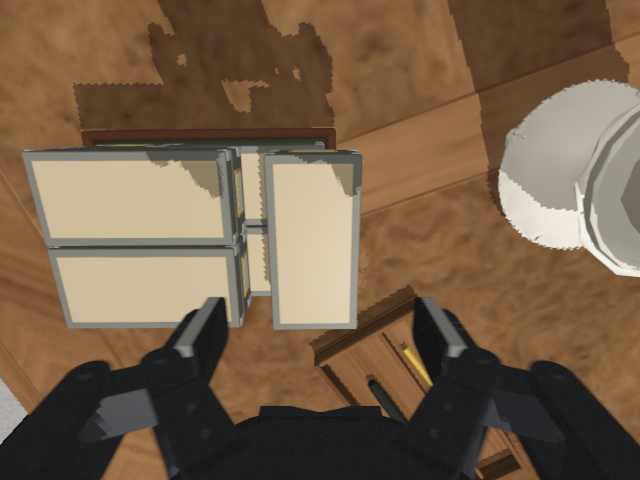

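```bash
python3 - <<'E'
from h import *
d=grab("wrist"); print(cast(d,[(500,175),(560,248),(600,80)],20))
d=grab("top","t14.png"); print(cast(d,[(405,158),(405,100),(376,130),(434,130)],20), cast(d,[(427,45),(399,70),(456,70)],270),cast(d,[(427,45),(399,70),(456,70),(427,97)],300))
tgt(714.9,-180.7,175,-109.4)
E
```

```text
[[ 827.71807614 -177.4329868 ]
 [ 868.9696387  -264.232406  ]
 [ 918.02039458 -128.39623714]]
[[ 825.09295468 -204.34826191]
 [ 983.90827905 -204.53867863]
 [ 898.90071532 -129.14372121]
 [ 902.98927933 -279.79980135]] [[ 996.92031527 -215.11129999]
 [ 937.02421246 -154.60259203]
 [ 940.45839363 -276.8123    ]] [[ 979.45877368 -209.28375636]
 [ 921.27896686 -150.50889831]
 [ 924.6147431  -269.21674188]
 [ 862.99513347 -208.27860031]]
shift cm [ 0.21 -0.35  5.84] turn [-2.000e-02  8.996e+01 -6.000e-02] pos [ 660.5 -159.2  171.4] q7 0.16 clk 17.9
```

View pics/t14.png

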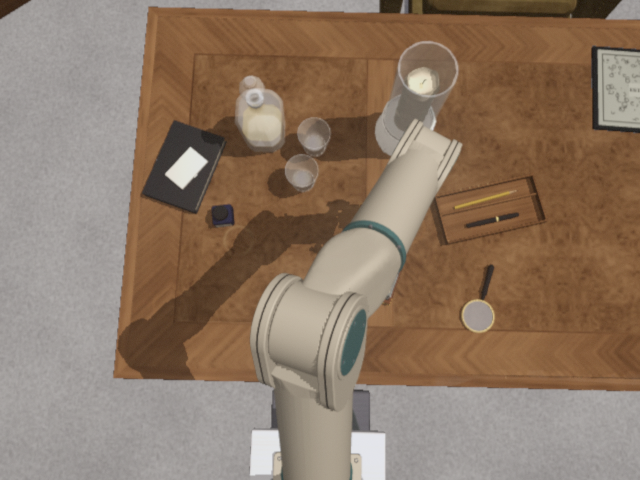

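```bash
python3 -m inch '[1,0.05,0,1.5,0,-8,0, 1,0.1,0,3,0,-16,0, 1,0.2,0,4.5,0,-24,0, 1,0.2,0,5.8,0,-32,0, 1,0.2,0,5.8,0,-40,0, 1,0.2,0,5.8,0,-48,0, 1,0.2,0,5.8,0,-56,0, 1,0.2,0,5.8,0,-64,0, 1,0.2,0,5.8,0,-72,0, 1,0.2,0,5.8,0,-80,0, 1,0.2,0,5.8,0,-88,0, 1,0.2,0,5.8,0,-90,0]'; python3 -m inch '[1,0,0,0,0,0,0, 1,0,0,0,0,0,0]'; python3 - <<'E'
from h import *
tgt(714.9,-180.7,66,70.6)
d=grab("wrist","w15.png")
E
```

```text
clock: 19.1
eef_pos: [713.4, -180.3, 168.8]
tool_rot: [-1.57, 0.003, -0.337]
force: [0.0, 0.1, 0.1]
width: 85.5
clock: 19.3
eef_pos: [714.1, -180.4, 170.0]
tool_rot: [-1.571, 0.001, -0.342]
force: [0.3, -0.2, 0.3]
width: 85.8
shift cm [ 0.1 10.4  0. ] turn [ 0.   -0.17 -0.08] pos [ 714.1 -180.4  170. ] q7 1.45 clk 19.3
```

View pics/w15.png

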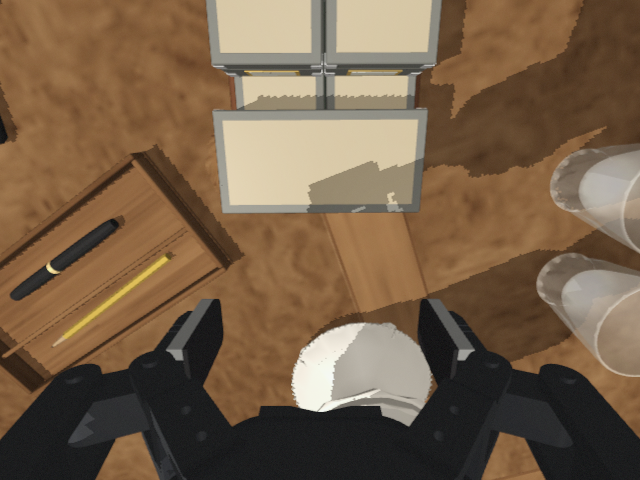

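```bash
python3 -m inch '[1,0,4,0,0,0,0, 1,0,7,0,0,0,0, 1,0,9.5,0,0,0,0, 1,0,10.4,0,0,0,0, 1,-0.3,10.4,0,0,0,0, 1,-0.6,10.4,0,0,0,0, 1,-0.9,10.4,0,0,0,0, 1,-1.2,10.4,0,0,0,0, 1,-1.5,10.4,0,0,0,0, 1,-1.8,10.4,0,0,0,0, 1,-2.0,10.4,0,0,0,0, 1,-2.2,10.4,0,0,0,0]';python3 - <<'E'
from h import *
d=grab("wrist","w16.png"); print(ctrl.read_state()["force"])
E
```

```text
clock: 20.55
eef_pos: [695.0, -173.6, 67.7]
tool_rot: [-1.57, -0.003, -0.34]
force: [2.8, -2.5, 3.4]
width: 85.3
[ 1.99612322 -0.26301735  1.45532865]
```

View pics/w16.png

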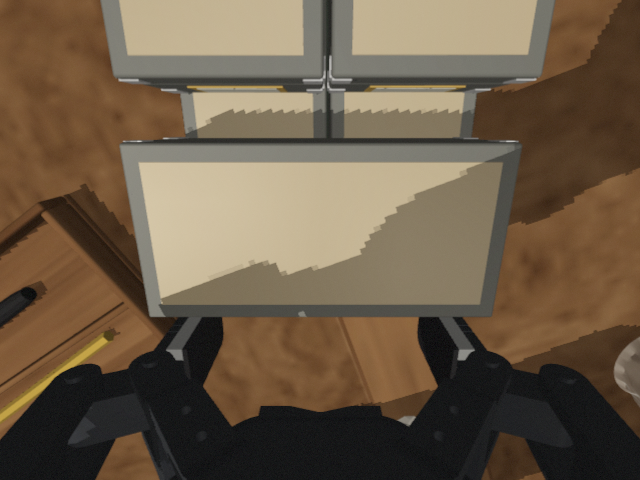

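```bash
python3 -m inch '[1,-0.3,0,0,0,0,0, 1,-0.6,0,0,0,0,0, 1,-0.9,0,0,0,0,0, 1,-1.2,0,0,0,0,0, 1,-1.4,0,0,0,0,0, 1,-1.6,0,0,0,0,0, 1,-1.6,0,0,0,0,0]';python3 - <<'E'
from h import *
d=grab("wrist","w17.png"); print(ctrl.read_state()["force"])
E
```

```text
clock: 21.3
eef_pos: [678.0, -167.6, 66.6]
tool_rot: [-1.571, 0.001, -0.339]
force: [1.4, -0.8, 1.6]
width: 85.2
[1.39494424 0.29444957 1.05362265]
```

View pics/w17.png

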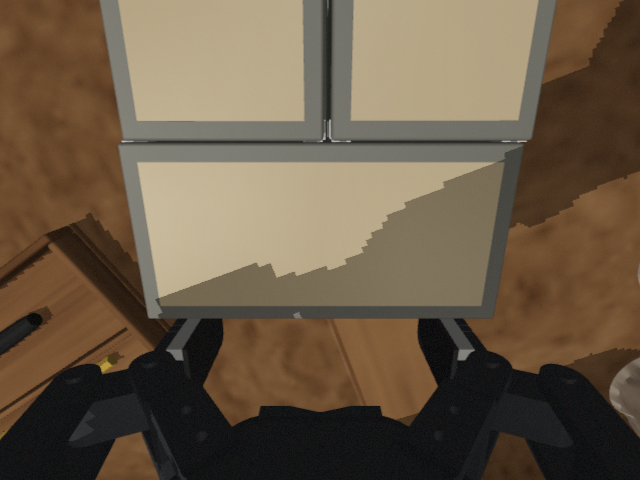

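The cross box now sits against both (seam at row 140), flush at the left and about 3 mm short at the right. I back off and verify.

```bash
python3 -m inch '[1,1,0,0,0,0,0, 1,1.5,0,0,0,0,0, 1,1.5,-4,0,0,0,0, 1,1.5,-8,0,0,0,0, 1,1.5,-12,0,0,0,0, 1,1.5,-12,0,0,0,0]';python3 -m inch '[1,-1,-3,4,0,0,0, 1,-2,-5,8,0,0,0, 1,-4,-6,12,0,0,0, 1,-6,-6,16,0,0,0, 1,-8,-6,20,0,0,0, 1,-8,-6,24,0,0,0, 1,-8,-6,27,0,0,0, 1,-8,-6,27,0,0,0]'; python3 - <<'E'
from h import *
d=grab("top","t18.png"); wp(d,(54,100),250)
im=cv2.imread("pics/t18.png")
cv2.imwrite("pics/t18z.png",cv2.resize(im[190:320,320:430],None,fx=4.5,fy=4.5,interpolation=cv2.INTER_CUBIC))
d=grab("side","s18.png")
im=cv2.imread("pics/s18.png")
cv2.imwrite("pics/s18z.png",cv2.resize(im[180:320,240:420],None,fx=4,fy=4))
E
```

```text
clock: 21.95
eef_pos: [696.0, -173.7, 193.1]
tool_rot: [-1.57, -0.01, -0.34]
force: [0.8, -0.2, 0.4]
width: 85.5
clock: 22.75
eef_pos: [706.2, 116.1, 245.0]
tool_rot: [-1.567, 0.004, -0.331]
force: [0.5, 0.1, -0.5]
width: 85.0
(232, 395, 92, 85) [[148.2, 78.1, 258.3, 136.5, 37.8], [156.9, 74.9, 248.9, 131.6, 37.8]]
(204, 360, 30, 64) [[239.2, 235.7, 156.9, 25.3, 23.2], [244.6, 226.7, 151.2, 24.4, 23.2]]
(215, 344, 64, 52) [[300.2, 171.2, 136.8, 119.4, -79.5], [303.4, 164.6, 131.8, 115.1, -79.5]]
(193, 317, 29, 107) [[286.0, 271.0, 247.8, 34.9, 15.1], [289.7, 260.7, 238.8, 33.6, 15.1]]
(463, 300, 31, 32) [[428.1, -372.3, 73.1, 71.3, -1.2], [426.6, -359.1, 70.5, 68.7, -1.2]]
(280, 300, 27, 111) [[326.6, 66.7, 255.7, 27.6, 11.5], [328.8, 63.9, 246.4, 26.6, 11.5]]
(369, 239, 37, 54) [[541.8, -155.5, 123.0, 54.8, -19.7], [536.2, -150.3, 118.6, 52.8, -19.7]]
(342, 230, 38, 54) [[564.2, -91.9, 123.2, 55.1, -19.5], [557.8, -89.0, 118.7, 53.1, -19.5]]
(214, 222, 74, 131) [[490.0, 176.8, 305.0, 157.9, -4.6], [486.3, 169.9, 293.9, 152.1, -4.6]]
(362, 205, 54, 38) [[646.2, -158.8, 122.2, 55.8, 70.5], [636.8, -153.4, 117.8, 53.8, 70.5]]
(215, 70, 72, 149) [[837.9, 180.2, 394.5, 166.7, 9.5], [821.5, 173.2, 380.1, 160.6, 9.5]]
```

View pics/t18z.png

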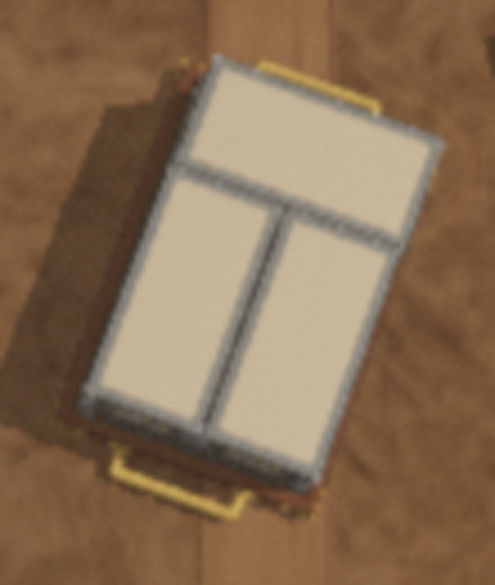

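View pics/s18z.png

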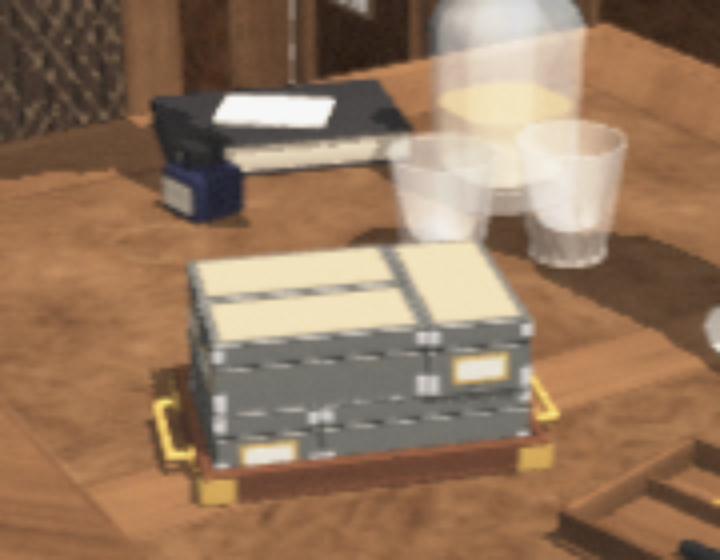

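```bash
python3 -c "
from cell import finish_job
print(finish_job())"
```

```text
the job is handed in; nothing more can be done
None
```

The second layer is finished and the job is handed in, at about 23 s of the 67 s allowed; no verdict was given. I laid each box with a finger-wide gap. I then pushed it closed with both open fingertips: box_a alongside the box that was already up, and box_b across the end of the two.

**Last checks (top and side cameras):**

| Check | Measured | Ideal |
|---|---|---|
| box_a from top_laid, across the tray | 65.0 mm (about 2 mm gap) | 64 mm |
| box_a from top_laid, along the tray | 0.0 mm | 0 mm |
| box_b behind the pair, along the tray | -95.9 mm (seam about 1 mm) | -96 mm |
| box_b off the pair's centre, across the tray | about 2 mm towards the tray's -x side | 0 mm |

- **Squareness:** the three upper boxes agree to within 0.3°.
- **Box already up:** top_laid moved about 0.2 mm by the top camera.
- **Rest of the scene:** in the last side view all three lie flat on the lower layer. The arm went nowhere near the tumblers, ink bottle or magnifying glass. I did not measure the tumbler, the ink bottle or the lower boxes again at the end; the magnifying glass measured unmoved.

**Disagreements:** the cameras differed from each other by 2–3 mm in absolute position. Two estimates of the tray's centre also differed by about 2 mm. Both are inside the tolerances.

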